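# Set one option rocker with the stylus

## Robot

A 7-joint arm with a two-finger parallel gripper is mounted at the origin on a cart in front of the work surface, level with it; the furniture and walls round the work are solid. World frame = base frame: x ahead of the robot, y to its left, z up, the work surface at z = 0. Lengths are in m, angles in degrees, forces in N, time in s.
With the tool pointing down it reaches from about 0.425 to 0.875 m from the base axis. Payload 4.7 kg.
Tool frame: the origin (TCP) lies between the finger pads; the fingertips stand env.tip_reach ahead of it and the grasp point (between the pads) lies 2 mm behind it (env.tip_reach is the distance from the TCP to the fingertips, in m); z points along the fingers, y is the line along which they close (so a half turn about z gives the same grasp; the last joint's range is limited). The gripper opens to 87 mm and grips with 3 to 60 N. Pads are 19 mm wide; open, the fingers measure 117 mm over their backs; the gripper's body (75 mm by 190 mm) begins 51 mm behind the grasp point.
Start: joints at [67.901, 18.392, -4.016, 83.108, 1.295, 78.541, -3.26], TCP at [0.253, -0.599, 0.24] pointing down, gripper open.
Joint ranges: [-163.93, 163.93], [-17.29, 119.83], [-79.2, 71.16], [3.27, 140.29], [-89.18, 269.18], [5.43, 117.66], [-154.24, 154.24]. Speed limits (degrees/s): [147.25, 147.25, 180, 180, 180, 180, 180].

## Interface

Orientations are given as [roll, pitch, yaw] about the fixed x, y, z axes, in that order (R = Rz(yaw) Ry(pitch) Rx(roll)).
In Python, from cell import env gives the robot as it stands.
- The arm moves only by the tool inch_along, called after "Call:" by a JSON object that holds its "api" and its "payload", one argument or row to a line. Schema: {"type":"object","properties":{"ticks":{"type":"array","items":{"type":"number"},"minItems":5,"maxItems":40},"grip_force":{"type":"number"},"only":{"type":"string"},"quiet":{"type":"boolean"},"lines":{"type":"string"}},"required":["ticks"],"additionalProperties":false}. ticks is one flat list of numbers that holds 1 to 8 rows one after another, with no inner brackets; each row has 5 numbers: dx, dy, dz in a scale on which 1.0 is 0.8 m, then a turn about the tool's z in normalised numbers (1 is 2 rad), then the finger opening in m; each row is the pose to reach, as a shift and turn from the pose commanded when the call began, along the tool's axes at that moment; what a row does not reach only later rows make up. A row lasts 1/12 s, in which the tool goes at most 0.0417 m and 7.16 degrees, less where a joint would pass 70% of its speed; a pose out of reach is approached as far as the arm can. The fingers move at their own pace and stop on an object; grip_force is the grip in N (left out, the last holds). Time passes only in rows, so rows that do not move let the fingers close. The tool returns the time, the measured TCP pose, the force, the opening and the grip force at its end. only (a regular expression) keeps the lines of the reply that match it, lines (a string "A,B") keeps lines A to B, and quiet returns only ok. No shift or turn number may pass 1 either way. Input that does not fit is refused with a message, and nothing moves.
- env.get_obs(): the state, without advancing time (a new reading comes with each control period).
- env.read_camera(name): name is "scene" or "top"; returns a dict with "color" (480x640x3 uint8, blue, green, red), "fx", "fy", "cx", "cy" (pixels), "dist" ([k1, k2, p1, p2, k3] as OpenCV has them; the pictures are not rectified), "world_from_camera" (4x4, takes a point from camera to world coordinates). Camera axes: x right, y down, z forward; pixel columns grow to the right and rows downward; lengths in m; the calibration is good to about 2 mm. A picture is of the moment at which its call begins. There is no depth.
- env.sign_off(): hands the job in; it is judged then, once.
The state is a dict: "time_s": time; "qpos": joint angles; "joint_velocities": joint speeds; "effort": joint torques, N m; "tool_pos": TCP position; "tool_rot": TCP orientation; "force": force on the tool from outside, world axes, zero at the start; "wrist_torque": the same for the moment, N m; "grip_width": finger opening in m; "grasp_force": force on a finger pad.
Only numpy, scipy, OpenCV 4.12 (cv2) and the standard library are available. Lean on these libraries where they do the work, as an engineer would, in place of code of your own. Each camera call takes 0.05 s, during which the arm holds its last target. There are 200 camera calls.

## Task

Take the orange-handled stylus out of its stand and, with its tip, flip the yellow rocker on the grey switch box to on by pressing down its end with the white dot. Leave the other three rockers as they are, and put the stylus back upright in its stand, down to its collar.

Things in the scene. Friction and masses are not known exactly. Their poses are not given: they have to be found in the camera images.
- stylus: stylus 122 mm long, about 35 g, standing upright, tip down, in its stand. Origin at the tip, z up towards the handle. From the tip: white round shaft 8 mm thick (4 mm at the tip) to 58 mm, black collar disc 30 mm across to 62 mm, orange round handle 14 mm thick from 62 to 122 mm, the part to grip. The collar rests on the stand's mouth.
- stand_mouth (a point): centre of the open mouth of the stylus stand, on its top face, 72 mm above the table; z up. The stand is a round aluminium tube 34 mm across, bore 18 mm wide and 61 mm deep, on a dark disc foot 72 mm across, fixed to the table. With the stylus in it the tip hangs 58 mm below the mouth.
- yellow_dot (a point): the white dot, 6 mm wide, on the yellow rocker: the point to press, on its top face, 11 mm from the hinge, moving with the rocker. Its x axis points from the dot towards the hinge, away from the robot; y runs along the row. With the rocker off the dot is about 47 mm above the table, pressed fully on about 42 mm.
- switch_box: grey box 100 x 140 x 38 mm (x, y, z), fixed to the table, turned up to 0.3 rad; origin at the centre of its underside. On top a row along y of four rockers, yellow, red, blue and green in any order, 26 mm apart, each 14 mm wide and 36 mm long along x, hinged in the middle; each has a white dot on the end nearer the robot.
- rocker_yellow (a joint): tilt of the yellow rocker, which starts off. Value in rad: -0.22 = off (dotted end up), +0.22 = on (dotted end pressed fully down); it moves stiffly and stays where it is left, so press it all the way. About 2 to 3 N straight down on the dot turn it, over about 5 mm; then it rests on a hard stop.
- rocker_red (a joint): tilt of the red rocker of the same switch box, same shape and same joint values as the yellow one. It starts on and must stay so. It may be next to the yellow one.
- rocker_blue (a joint): tilt of the blue rocker of the same switch box, same shape and same joint values as the yellow one. It starts off and must stay so. It may be next to the yellow one.
- rocker_green (a joint): tilt of the green rocker of the same switch box, same shape and same joint values as the yellow one. It starts on and must stay so. It may be next to the yellow one.

How it is judged (in metres and radians):
On the way:
1. the yellow rocker is on while the stylus tip is at its dot (within 20 mm) (value of joint rocker_yellow above 0.12 rad and distance between stylus and yellow_dot below 0.02 m), for 0.02 s.
At the end, for the whole second after the job is handed in: The yellow rocker is on (above 0.12 rad), red and green are still on and blue still off (beyond 0.12 rad on their side), and the stylus stands released and at rest in its stand: tip within 15 mm sideways of the mouth's centre and at least 48 mm below it, upright within 0.2 rad (value of joint each of rocker_yellow, rocker_red, rocker_green above 0.12 rad and value of joint rocker_blue below -0.12 rad and horizontal distance between stylus and stand_mouth below 0.015 m and z of stylus in the frame of stand_mouth below -0.048 m and angle between stylus's own z axis and vertical below 0.2 rad and linear speed of stylus below 0.03 m/s); the robot touches nothing.
It fails at once if the red rocker is moved off its setting (value of joint rocker_red below 0.1 rad).
It fails at once if the blue rocker is moved off its setting (value of joint rocker_blue above -0.1 rad).
It fails at once if the green rocker is moved off its setting (value of joint rocker_green below 0.1 rad).
It also fails if it takes over 43 s, if anything falls off the work surface, if the arm or the gripper's body presses on something with over 40 N, if the wrist force passes 120 N, or if a joint passes its speed limit or range.

## Working session

There is one attempt and no reset: what is moved stays moved. The work goes in short steps, Python scripts to look and compute and a tool call to move; the robot and the scene stay as the last step left them, time stands still between calls to the robot, and variables do not carry over. Pictures are saved under pics/ and viewed, at most 10 in all, crops included, and the job is handed in when it is done.

```bash
mkdir -p pics; ls
```

Run:
```python
from cell import env
import cv2
o=env.get_obs(); print(o['time_s'],o['tool_pos'],o['tool_rot'],o['grip_width'],env.tip_reach)
for n in("scene","top"):
    c=env.read_camera(n); cv2.imwrite(f"pics/{n}0.png",c["color"]); print(n,c["fx"],c["fy"],c["cx"],c["cy"],c["dist"],c["world_from_camera"])
```

```text
cell.py
pics
0.0 [ 0.25275756 -0.59827865  0.2384579 ] [-1.79891217e+02  5.85599345e-03  2.29069165e+01] 0.08688168882839843 0.017
scene 536.375106885973 536.375106885973 316.726628252592 243.71891434675783 [-0.10229265  0.          0.          0.          0.        ] [[ 0.83819898 -0.38658794  0.3846716   0.23648853]
 [-0.54521921 -0.61029095  0.57470076 -0.44597344]
 [ 0.01258921 -0.69144393 -0.72232043  0.71198364]
 [ 0.          0.          0.          1.        ]]
top 570.9570521243975 570.9570521243975 324.07955554409773 238.62362836511485 [-0.1274939  0.         0.         0.         0.       ] [[ 0.01892387 -0.99299787  0.11660664  0.46624384]
 [-0.99974569 -0.01736258  0.01439068  0.02789382]
 [-0.01226533 -0.11684931 -0.99307391  0.93433171]
 [ 0.          0.          0.          1.        ]]
```

View pics/scene0.png

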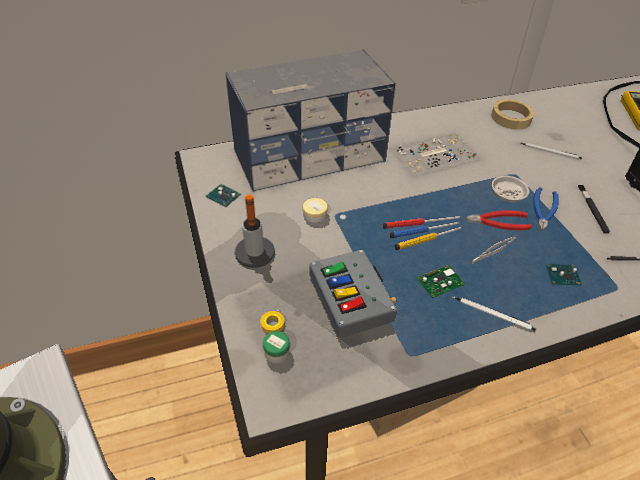

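View pics/top0.png

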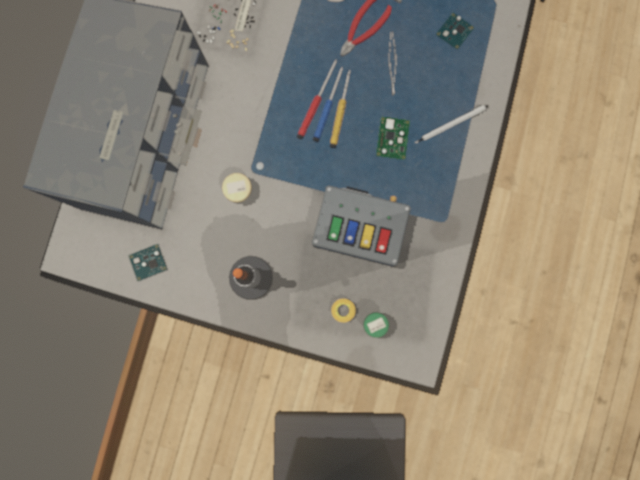

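Scene view: stylus handle at about (250,210), stand mouth at about (252,230), rockers green, blue, yellow and red from (333,269) to (352,305). Top view: handle top at about (240,272), yellow rocker at about (368,236).

Create h.py:
```python
import cv2, numpy as np
from cell import env
def ray(c,uv):
    K=np.array([[c["fx"],0,c["cx"]],[0,c["fy"],c["cy"]],[0,0,1]])
    p=cv2.undistortPoints(np.array([[uv]],float),K,np.array(c["dist"]))[0,0]
    T=np.array(c["world_from_camera"]); return T[:3,3],T[:3,:3]@np.array([p[0],p[1],1])
def plane(c,uv,z):
    o,d=ray(c,uv); return o+d*(z-o[2])/d[2]
def tri(r1,r2):
    (o1,d1),(o2,d2)=r1,r2; s=np.linalg.lstsq(np.c_[d1,-d2],o2-o1,rcond=None)[0]
    a,b=o1+s[0]*d1,o2+s[1]*d2; return (a+b)/2,np.linalg.norm(a-b)
def blobs(m,amin=4):
    n,l,s,c=cv2.connectedComponentsWithStats(m.astype(np.uint8)); return [(tuple(c[i].round(2)),s[i].tolist()) for i in range(1,n) if s[i,4]>=amin]
```

Create m.py:
```python
from h import *
C={n:env.read_camera(n) for n in("scene","top")}
for n,roi in(("scene",(310,255,375,320)),("top",(322,208,398,258))):
    c=C[n]; h=cv2.cvtColor(c["color"],cv2.COLOR_BGR2HSV); H,S,V=[h[...,i].astype(int) for i in range(3)]
    R=np.zeros(H.shape,bool); R[roi[1]:roi[3],roi[0]:roi[2]]=1
    for k,(a,b) in dict(yellow=(18,32),green=(45,80),blue=(100,125),red=(170,180)).items():
        m=R&(H>=a)&(H<=b)&(S>(150 if k=='blue' else 120))&(V>80)
        print(n,k,[(p,s,plane(c,p,.045).round(4)) for p,s in blobs(m,30)])
    print(n,'white',[(p,s[4],plane(c,p,.046).round(4)) for p,s in blobs(R&(S<60)&(V>165),2)])
    m=(H>=4)&(H<=14)&(S>170)&(V>90); 
    R2=np.zeros(H.shape,bool)
    if n=="scene": R2[180:240,230:270]=1
    else: R2[255:290,225:265]=1
    print(n,'orange',blobs(m&R2))
```

```bash
python3 m.py
```

Run:
```python
import cv2
a=cv2.imread('pics/scene0.png');b=cv2.imread('pics/top0.png')
f=lambda x:cv2.resize(x,(400,560),interpolation=cv2.INTER_CUBIC)
f2=lambda x,s:cv2.resize(x,None,fx=s,fy=s,interpolation=cv2.INTER_CUBIC)
A=f2(a[180:280,220:300],5);B=f2(b[240:315,220:280],6);B=cv2.copyMakeBorder(B,0,500-450,0,0,cv2.BORDER_CONSTANT)
cv2.imwrite('pics/c1.png',cv2.hconcat([A,B]))
```

```text
scene yellow [((np.float64(345.18), np.float64(291.89)), [334, 287, 24, 12, 177], array([ 0.5721, -0.0283,  0.045 ]))]
scene green [((np.float64(334.61), np.float64(268.09)), [323, 262, 22, 13, 133], array([0.5863, 0.0222, 0.045 ]))]
scene blue [((np.float64(339.52), np.float64(280.04)), [328, 275, 24, 11, 141], array([ 0.5785, -0.0033,  0.045 ]))]
scene red []
scene white [((np.float64(325.45), np.float64(256.02)), 49, array([0.5879, 0.052 , 0.046 ])), ((np.float64(313.0), np.float64(262.75)), 4, array([0.562 , 0.0505, 0.046 ])), ((np.float64(327.33), np.float64(270.11)), 9, array([0.5732, 0.0243, 0.046 ])), ((np.float64(334.43), np.float64(279.29)), 7, array([0.5719, 0.0018, 0.046 ])), ((np.float64(340.2), np.float64(291.4)), 5, array([ 0.5655, -0.0238,  0.046 ])), ((np.float64(344.67), np.float64(305.89)), 9, array([ 0.555 , -0.0512,  0.046 ]))]
scene orange [((np.float64(249.0), np.float64(198.0)), [246, 195, 7, 7, 45]), ((np.float64(250.36), np.float64(211.72)), [247, 204, 8, 16, 102]), ((np.float64(251.18), np.float64(223.12)), [248, 222, 7, 3, 17])]
top yellow [((np.float64(367.02), np.float64(235.13)), [360, 225, 14, 23, 193], array([ 0.5774, -0.0265,  0.045 ]))]
top green []
top blue [((np.float64(352.38), np.float64(225.08)), [349, 222, 8, 9, 37], array([ 0.5929, -0.0033,  0.045 ]))]
top red []
top white [((np.float64(333.15), np.float64(235.23)), 13, array([0.5762, 0.0267, 0.046 ])), ((np.float64(349.5), np.float64(237.5)), 4, array([0.573, 0.001, 0.046])), ((np.float64(365.8), np.float64(241.4)), 5, array([ 0.5673, -0.0246,  0.046 ])), ((np.float64(381.2), np.float64(247.0)), 10, array([ 0.5589, -0.0488,  0.046 ]))]
top orange []
```

View pics/c1.png

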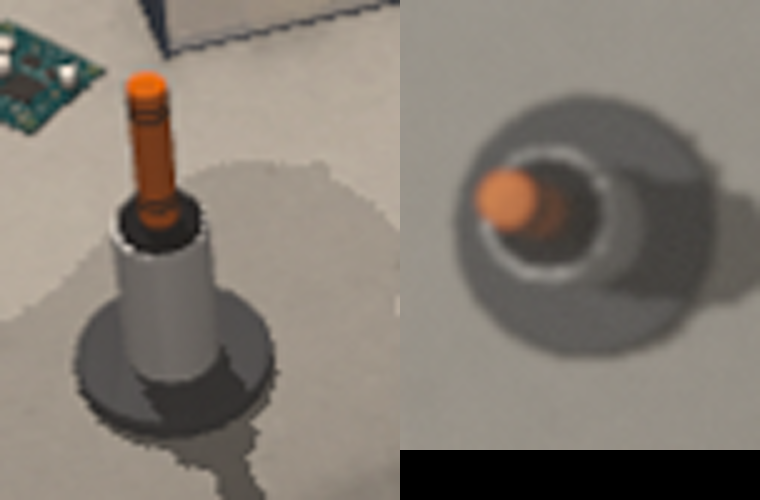

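The crop shows the upright handle: its top disc is at top (238,273) and scene (249,197). The tube rim centre is at top (244,276) and scene (252,224).

Run:
```python
from h import *
S,T=env.read_camera("scene"),env.read_camera("top")
def both(n,s,t,z):
    p,g=tri(ray(S,s),ray(T,t)); print(n,p.round(4),'gap',round(g,4),'S',plane(S,s,z)[:2].round(4),'T',plane(T,t,z)[:2].round(4))
both('handletop',(248.9,196.7),(237.6,272.9),.136)
both('rim',(251.7,223.5),(243.8,275.4),.072)
print('foot',plane(T,(250.5,277.2),.008).round(4))
for n,s,t,z in(('g',(327.33,270.11),(333.15,235.23),.042),('b',(334.43,279.29),(349.5,237.5),.047),('y',(340.2,291.4),(365.8,241.4),.047),('r',(344.67,305.89),(381.2,247),.042)): both(n,s,t,z)
o=env.get_obs();print(o['tool_pos'],o['tool_rot'])
```

```text
handletop [0.5088 0.1605 0.135 ] gap 0.0013 S [0.5078 0.1598] T [0.5094 0.1601]
rim [0.5088 0.1609 0.074 ] gap 0.0007 S [0.5093 0.163 ] T [0.5092 0.1611]
foot [0.5097 0.1599 0.008 ]
g [0.576  0.027  0.0417] gap 0.0015 S [0.5752 0.0271] T [0.5767 0.0266]
b [0.5724 0.0013 0.0463] gap 0.0013 S [0.5714 0.0011] T [0.5729 0.001 ]
y [ 0.5665 -0.0242  0.0459] gap 0.0019 S [ 0.565  -0.0245] T [ 0.5672 -0.0246]
r [ 0.5584 -0.0487  0.041 ] gap 0.0023 S [ 0.5569 -0.0488] T [ 0.5593 -0.0492]
[ 0.25289277 -0.59863276  0.23918992] [-1.79965977e+02  6.17008073e-03  2.29069146e+01]
```

The rows are not in the units I measure in: shifts go in shares of 0.8 m and turns go in shares of 2 rad. I convert before sending: 0.25 m / 0.8 = 0.3125, -0.216 m / 0.8 = -0.27.

Call:
{"api": "inch_along", "payload": {
  "ticks": [0.3125, -0.27, 0, 0, 0.06, 0.3125, -0.27, 0, 0, 0.06, 0.3125, -0.27, 0, 0, 0.06, 0.3125, -0.27, 0, 0, 0.06, 0.3125, -0.27, 0, 0, 0.06, 0.3125, -0.27, 0, 0, 0.06, 0.3125, -0.27, 0, 0, 0.06, 0.3125, -0.27, 0, 0, 0.06],
  "grip_force": 30
}}

```text
time_s: 0.97
tool_pos: [0.4, -0.3001, 0.2398]
tool_rot: [180.0, -0.0, 22.9]
force: [0.6, 0.0, -0.3]
grip_width: 0.0601
grasp_force: 0.0
```

Create g.py:
```python
import sys
from h import *
from scipy.spatial.transform import Rotation as R
o=env.get_obs(); t=np.array(list(map(float,sys.argv[1:4])))
M=R.from_euler('xyz',o['tool_rot'],degrees=True).as_matrix()
d=M.T@(t-o['tool_pos']); print(o['time_s'],o['tool_pos'].round(4),np.round(o['tool_rot'],2),'move',d.round(4),np.linalg.norm(d).round(3),'F',np.round(o['force'],2),o['grip_width'],o['grasp_force'],'q',np.round(o['qpos'],0))
```

```bash
python3 g.py .509 .1605 .20
```

```text
0.9667 [ 0.4    -0.3001  0.2398] [ 1.7996e+02 -1.0000e-02  2.2950e+01] move [ 0.28   -0.3816  0.0396] 0.475 F [ 0.61  0.03 -0.29] 0.06007850106104934 0.0 q [ 51.   1. -17. 103.   0.  76. -33.]
```

To row units: -0.26 m / 0.8 = -0.325, 0.19 m / 0.8 = 0.2375.

Call:
{"api": "inch_along", "payload": {
  "ticks": [0.2375, -0.325, 0, 0, 0.06, 0.2375, -0.325, 0, 0, 0.06, 0.2375, -0.325, 0, 0, 0.06, 0.2375, -0.325, 0, 0, 0.06, 0.2375, -0.325, 0, 0, 0.06, 0.2375, -0.325, 0, 0, 0.06, 0.2375, -0.325, 0, 0, 0.06, 0.2375, -0.325, 0, 0, 0.06]
}}

```text
time_s: 1.63
tool_pos: [0.4732, 0.0151, 0.2401]
tool_rot: [180.0, -0.1, 23.1]
force: [0.6, 0.5, -0.4]
grip_width: 0.0599
grasp_force: 0.0
```

```bash
python3 g.py .509 .1605 .20
```

```text
1.6333 [0.4732 0.0151 0.2401] [ 1.7998e+02 -8.0000e-02  2.3100e+01] move [ 0.0899 -0.1197  0.0402] 0.155 F [ 0.57  0.46 -0.43] 0.05991955177542241 0.0 q [ 34.  -2. -37. 106.  -1.  76. -70.]
```

To row units: -0.12 m / 0.8 = -0.15, 0.09 m / 0.8 = 0.1125.

Call:
{"api": "inch_along", "payload": {
  "ticks": [0.1125, -0.15, 0.025, 0, 0.06, 0.1125, -0.15, 0.025, 0, 0.06, 0.1125, -0.15, 0.025, 0, 0.06, 0.1125, -0.15, 0.025, 0, 0.06, 0.1125, -0.15, 0.025, 0, 0.06, 0.1125, -0.15, 0.025, 0, 0.06]
}}

```text
time_s: 2.13
tool_pos: [0.5087, 0.1583, 0.2192]
tool_rot: [-179.9, 0.0, 23.1]
force: [-0.1, -0.3, -0.5]
grip_width: 0.06
grasp_force: 0.0
```

```bash
python3 g.py .509 .1605 .106
```

```text
2.1333 [0.5087 0.1583 0.2192] [-1.7994e+02  5.0000e-02  2.3140e+01] move [ 0.0013 -0.0018  0.1132] 0.113 F [-0.12 -0.34 -0.45] 0.059955609654349595 0.0 q [ 23.   8. -46. 100.   6.  74. -92.]
```

To row units: 0.112 m / 0.8 = 0.14, 0.08 m / 0.8 = 0.1.

Call:
{"api": "inch_along", "payload": {
  "ticks": [0, 0, 0.05, 0, 0.06, 0, 0, 0.1, 0, 0.06, 0, 0, 0.14, 0, 0.06, 0, 0, 0.14, 0, 0.06, 0, 0, 0.14, 0, 0.06]
}}

```text
time_s: 2.55
tool_pos: [0.5084, 0.1545, 0.1068]
tool_rot: [-180.0, 0.2, 22.8]
force: [0.4, 0.1, 0.8]
grip_width: 0.0601
grasp_force: 0.0
```

```bash
python3 g.py .509 .1605 .106
```

Run:
```python
from h import *
a=env.read_camera("scene")["color"][120:280,170:330];b=env.read_camera("top")["color"][200:340,170:310]
cv2.imwrite('pics/c2.png',cv2.hconcat([cv2.resize(a,(400,400)),cv2.resize(b,(400,400))]))
```

```text
2.55 [0.5084 0.1545 0.1068] [-180.      0.2    22.79] move [ 0.0029 -0.0053  0.0008] 0.006 F [0.42 0.13 0.84] 0.06013339083604918 0.0 q [ 20.  15. -45. 108.  12.  62. -97.]
```

View pics/c2.png

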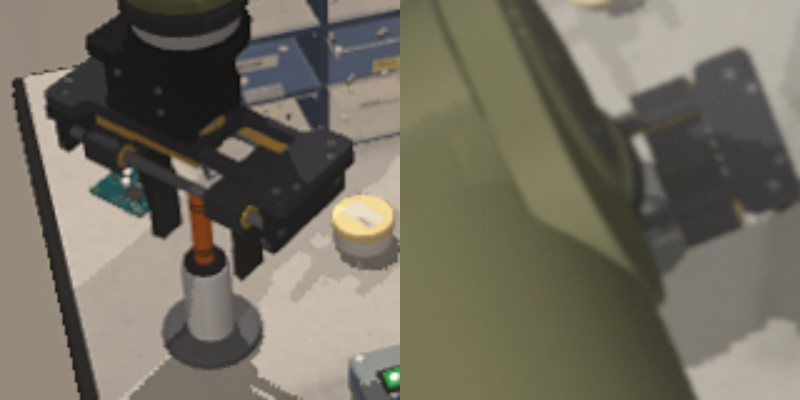

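The open fingers straddle the orange handle just above the tube and nothing is touching. I'll centre by about 5 mm and close.

To row units: -0.005 m / 0.8 = -0.0063, 0.003 m / 0.8 = 0.0038.

Call:
{"api": "inch_along", "payload": {
  "ticks": [0.0038, -0.0063, 0.0013, 0, 0.06, 0.0038, -0.0063, 0.0013, 0, 0.06, 0.0038, -0.0063, 0.0013, 0, 0.06]
}}

```text
time_s: 2.9
tool_pos: [0.511, 0.1631, 0.1081]
tool_rot: [180.0, -0.2, 22.9]
force: [0.1, -0.8, 0.2]
grip_width: 0.0596
grasp_force: 0.0
```

```bash
python3 g.py .509 .1605 .106
```

```text
2.9 [0.511  0.1631 0.1081] [ 1.7996e+02 -1.6000e-01  2.2950e+01] move [-0.0029  0.0016  0.0021] 0.004 F [ 0.1  -0.83  0.24] 0.05958607230759235 0.0 q [ 20.  16. -45. 107.  13.  62. -97.]
```

Call:
{"api": "inch_along", "payload": {
  "ticks": [0, 0, 0, 0, 0.06, 0, 0, 0, 0, 0.06, 0, 0, 0, 0, 0.06, 0, 0, 0, 0, 0.06, 0, 0, 0, 0, 0.06]
}}

```text
time_s: 3.32
tool_pos: [0.51, 0.1622, 0.1065]
tool_rot: [180.0, 0.0, 22.9]
force: [-0.1, -0.5, -0.0]
grip_width: 0.06
grasp_force: 0.0
```

```bash
python3 g.py .509 .1605 .106
```

```text
3.3167 [0.51   0.1622 0.1065] [1.800e+02 1.000e-02 2.291e+01] move [-0.0016  0.0012  0.0005] 0.002 F [-0.05 -0.5  -0.  ] 0.060018575707949155 0.0 q [ 20.  16. -45. 107.  13.  62. -97.]
```

To row units: -0.001 m / 0.8 = -0.0013.

Call:
{"api": "inch_along", "payload": {
  "ticks": [-0.0013, 0.0013, 0, 0, 0.06, -0.0013, 0.0013, 0, 0, 0.0, -0.0013, 0.0013, 0, 0, 0.0, -0.0013, 0.0013, 0, 0, 0.0, -0.0013, 0.0013, 0, 0, 0.0, -0.0013, 0.0013, 0, 0, 0.0, -0.0013, 0.0013, 0, 0, 0.0, -0.0013, 0.0013, 0, 0, 0.0],
  "grip_force": 30
}}

```text
time_s: 3.98
tool_pos: [0.5095, 0.161, 0.1065]
tool_rot: [180.0, 0.0, 22.9]
force: [-0.2, 0.5, -0.2]
grip_width: 0.021
grasp_force: 0.0
```

```bash
python3 g.py .509 .1605 .106
```

```text
3.9833 [0.5095 0.161  0.1065] [180.     0.    22.91] move [-0.0006  0.0003  0.0005] 0.001 F [-0.2   0.55 -0.23] 0.021023571795889935 0.0 q [ 20.  16. -45. 107.  12.  62. -97.]
```

Call:
{"api": "inch_along", "payload": {
  "ticks": [0, 0, 0, 0, 0, 0, 0, 0, 0, 0, 0, 0, 0, 0, 0, 0, 0, 0, 0, 0]
}}

```text
time_s: 4.32
tool_pos: [0.5095, 0.161, 0.1065]
tool_rot: [180.0, 0.0, 22.9]
force: [0.5, 0.1, -0.4]
grip_width: 0.0133
grasp_force: 30.0
```

```bash
python3 g.py .509 .1605 .18
```

```text
4.3167 [0.5095 0.161  0.1065] [180.     0.    22.91] move [-0.0006  0.0003 -0.0735] 0.073 F [ 0.49  0.15 -0.44] 0.013297896045378718 29.999978200066835 q [ 20.  16. -45. 107.  12.  62. -97.]
```

To row units: -0.085 m / 0.8 = -0.1063, -0.05 m / 0.8 = -0.0625.

Call:
{"api": "inch_along", "payload": {
  "ticks": [0, 0, -0.025, 0, 0, 0, 0, -0.0625, 0, 0, 0, 0, -0.1063, 0, 0, 0, 0, -0.1063, 0, 0, 0, 0, -0.1063, 0, 0]
}}

```text
time_s: 4.73
tool_pos: [0.5108, 0.1615, 0.1936]
tool_rot: [179.9, -0.2, 22.9]
force: [-0.6, -0.9, -0.5]
grip_width: 0.0132
grasp_force: 30.0
```

```bash
python3 g.py .5662 -.0245 .19
```

```text
4.7333 [0.5108 0.1615 0.1936] [179.92  -0.24  22.9 ] move [-0.0214  0.1929  0.0038] 0.194 F [-0.62 -0.89 -0.5 ] 0.013184526132463684 29.99989216332324 q [ 22.  10. -47. 102.   8.  71. -94.]
```

Run:
```python
from h import *
a=env.read_camera("scene")["color"][80:330,170:420]
cv2.imwrite('pics/c3.png',cv2.resize(a,(600,600)))
```

```text
(no output)
```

View pics/c3.png

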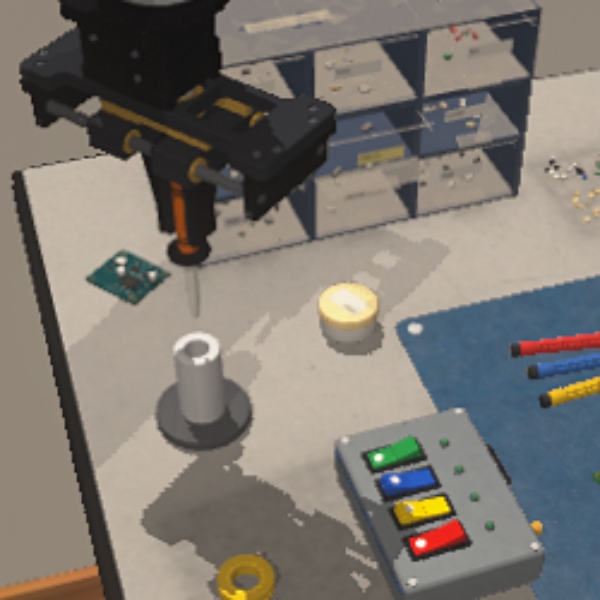

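The stylus is out and upright, with its tip at about scene (251,210). The empty mouth is at about (253,225). Next I go over the dot.

To row units: 0.193 m / 0.8 = 0.2413, -0.02 m / 0.8 = -0.025.

Call:
{"api": "inch_along", "payload": {
  "ticks": [-0.025, 0.2413, 0.0125, 0, 0, -0.025, 0.2413, 0.0125, 0, 0, -0.025, 0.2413, 0.0125, 0, 0, -0.025, 0.2413, 0.0125, 0, 0, -0.025, 0.2413, 0.0125, 0, 0, -0.025, 0.2413, 0.0125, 0, 0, -0.025, 0.2413, 0.0125, 0, 0, -0.025, 0.2413, 0.0125, 0, 0]
}}

```text
time_s: 5.45
tool_pos: [0.5652, -0.0236, 0.1801]
tool_rot: [-179.9, 0.1, 22.9]
force: [-0.6, 0.3, -0.4]
grip_width: 0.0132
grasp_force: 30.0
```

Call:
{"api": "inch_along", "payload": {
  "ticks": [0, 0, 0.025, 0, 0, 0, 0, 0.0375, 0, 0, 0, 0, 0.0375, 0, 0, 0, 0, 0.0375, 0, 0, 0, 0, 0.0375, 0, 0, 0, 0, 0.0375, 0, 0]
}}

```text
time_s: 5.95
tool_pos: [0.5666, -0.0241, 0.1523]
tool_rot: [180.0, -0.1, 22.9]
force: [-0.1, 1.1, 0.1]
grip_width: 0.0132
grasp_force: 30.0
```

```bash
python3 g.py .5662 -.0245 .1395
```

Run:
```python
from h import *
c=env.read_camera("scene");a=c["color"][190:330,270:410]
print(plane(c,(250.8,210.4),.101))
cv2.imwrite('pics/c4.png',cv2.resize(a,(560,560),interpolation=cv2.INTER_CUBIC))
```

```text
5.95 [ 0.5666 -0.0241  0.1523] [ 1.7996e+02 -6.0000e-02  2.2950e+01] move [-0.0006  0.0002  0.0128] 0.013 F [-0.13  1.08  0.06] 0.013182749396096892 29.999932382488623 q [ 33.  15. -39. 100.  10.  68. -75.]
[0.51065185 0.16410764 0.101     ]
```

View pics/c4.png

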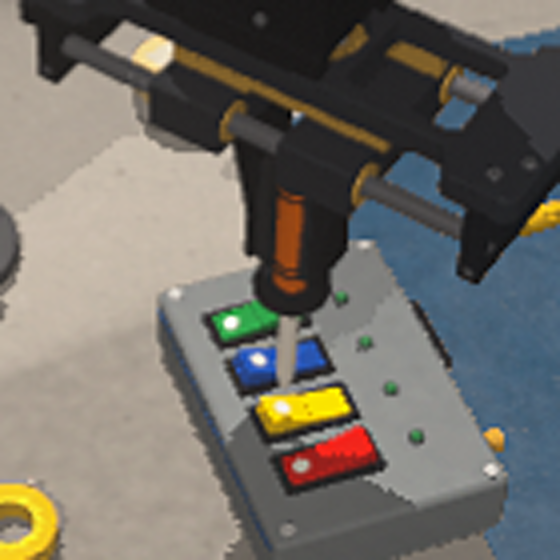

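The tip at scene crop (285,383) is right over the yellow dot at (283,408). I'll press down.

To row units: 0.0195 m / 0.8 = 0.0244, 0.018 m / 0.8 = 0.0225.

Call:
{"api": "inch_along", "payload": {
  "ticks": [-0.0006, 0, 0.01, 0, 0, -0.0006, 0, 0.015, 0, 0, -0.0006, 0, 0.0175, 0, 0, -0.0006, 0, 0.02, 0, 0, -0.0006, 0, 0.0225, 0, 0, -0.0006, 0, 0.0244, 0, 0, -0.0006, 0, 0.0244, 0, 0, -0.0006, 0, 0.0244, 0, 0],
  "grip_force": 40
}}

```text
time_s: 6.67
tool_pos: [0.5657, -0.0246, 0.1334]
tool_rot: [180.0, 0.0, 22.9]
force: [-3.4, -1.1, 9.4]
grip_width: 0.013
grasp_force: 40.0
```

```bash
python3 g.py .5662 -.0245 .1345
```

```text
6.6667 [ 0.5657 -0.0246  0.1334] [1.7997e+02 2.0000e-02 2.2910e+01] move [ 0.0005  0.0001 -0.0011] 0.001 F [-3.43 -1.14  9.4 ] 0.012968681370537048 40.0018218846526 q [ 33.  17. -39. 102.  11.  66. -76.]
```

The 9.4 N reading means it is on the hard stop. I'll lift, move back over the stand and check with the cameras.

To row units: -0.06 m / 0.8 = -0.075, -0.02 m / 0.8 = -0.025.

Call:
{"api": "inch_along", "payload": {
  "ticks": [0, 0, -0.025, 0, 0, 0, 0, -0.075, 0, 0, 0, 0, -0.075, 0, 0, 0, 0, -0.075, 0, 0]
}}

```text
time_s: 7.0
tool_pos: [0.5676, -0.0247, 0.1944]
tool_rot: [179.8, -0.3, 22.9]
force: [-0.3, 0.2, -0.1]
grip_width: 0.0125
grasp_force: 40.0
```

Call:
{"api": "inch_along", "payload": {
  "ticks": [0.025, -0.2413, 0, 0, 0, 0.025, -0.2413, 0, 0, 0, 0.025, -0.2413, 0, 0, 0, 0.025, -0.2413, 0, 0, 0, 0.025, -0.2413, 0, 0, 0, 0.025, -0.2413, 0, 0, 0, 0.025, -0.2413, 0, 0, 0, 0.025, -0.2413, 0, 0, 0]
}}

```text
time_s: 7.67
tool_pos: [0.5089, 0.1597, 0.1911]
tool_rot: [180.0, 0.1, 22.9]
force: [0.8, -0.9, -0.6]
grip_width: 0.013
grasp_force: 40.0
```

Call:
{"api": "inch_along", "payload": {
  "ticks": [0, 0, 0, 0, 0, 0, 0, 0, 0, 0, 0, 0, 0, 0, 0, 0, 0, 0, 0, 0]
}}

```text
time_s: 8.0
tool_pos: [0.5093, 0.1599, 0.1919]
tool_rot: [-180.0, 0.0, 22.8]
force: [0.6, 0.6, 0.3]
grip_width: 0.0127
grasp_force: 40.0
```

```bash
python3 g.py .5095 .161 .19;  python3 m.py | grep white
```

Run:
```python
from h import *
a=env.read_camera("scene")["color"][170:320,230:380]
cv2.imwrite('pics/c5.png',cv2.resize(a,(600,600),interpolation=cv2.INTER_CUBIC))
```

```text
8.0 [0.5093 0.1599 0.1919] [-1.800e+02  1.000e-02  2.281e+01] move [ 0.0006 -0.001   0.0019] 0.002 F [0.59 0.65 0.26] 0.0126860830008744 39.9999387958087 q [ 22.  10. -46. 102.   8.  71. -93.]
scene white [((np.float64(318.91), np.float64(257.61)), 128, array([0.5767, 0.0549, 0.046 ])), ((np.float64(327.33), np.float64(270.11)), 9, array([0.5732, 0.0243, 0.046 ])), ((np.float64(334.33), np.float64(279.56)), 9, array([0.5715, 0.0014, 0.046 ])), ((np.float64(312.19), np.float64(291.26)), 57, array([5.282e-01, 3.000e-04, 4.600e-02])), ((np.float64(339.5), np.float64(293.5)), 4, array([ 0.5622, -0.0267,  0.046 ])), ((np.float64(318.0), np.float64(301.45)), 11, array([ 0.5249, -0.0
[... 218 characters left out ...]
), 2, array([ 0.5136, -0.0375,  0.046 ])), ((np.float64(324.14), np.float64(314.86)), 7, array([ 0.5187, -0.0483,  0.046 ])), ((np.float64(317.5), np.float64(319.0)), 2, array([ 0.5059, -0.0493,  0.046 ]))]
top white [((np.float64(333.09), np.float64(235.09)), 22, array([0.5764, 0.0267, 0.046 ])), ((np.float64(349.5), np.float64(237.5)), 20, array([0.573, 0.001, 0.046])), ((np.float64(364.8), np.float64(243.0)), 10, array([ 0.5648, -0.0231,  0.046 ])), ((np.float64(381.46), np.float64(247.15)), 13, array([ 0.5587, -0.0492,  0.046 ])), ((np.float64(323.85), np.float64(254.3)), 27, array([0.5459, 0.0407, 0.046 ])), ((np.float64(332.9), np.float64(255.57)), 21, array([0.5442, 0.0265, 0.046 ]))]
```

View pics/c5.png

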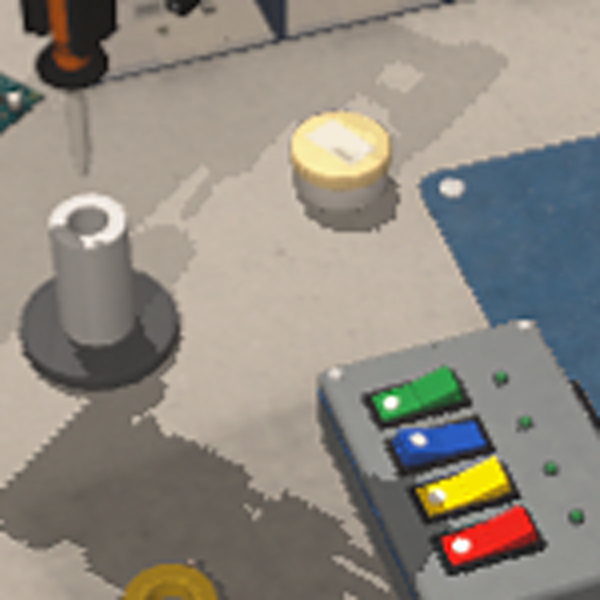

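Yellow is on (dot end sunk, dot at scene (339,294)) and green, blue and red are unchanged. The tip at (251,213) is above the bore at (252,225).

Run:
```python
from h import *
c=env.read_camera("scene")
print(plane(c,(230+83/4-.4,170+174/4-.4),.0995),plane(c,(230+88.5/4-.4,170+221/4-.4),.072),env.get_obs()['tool_pos'])
```

```text
[0.50754678 0.16012955 0.0995    ] [0.50781135 0.16006782 0.072     ] [0.50910198 0.16059543 0.19202471]
```

To row units: 0.084 m / 0.8 = 0.105, 0.078 m / 0.8 = 0.0975.

Call:
{"api": "inch_along", "payload": {
  "ticks": [0, 0, 0.025, 0, 0, 0, 0, 0.0438, 0, 0, 0, 0, 0.0625, 0, 0, 0, 0, 0.0813, 0, 0, 0, 0, 0.0975, 0, 0, 0, 0, 0.105, 0, 0, 0, 0, 0.105, 0, 0, 0, 0, 0.105, 0, 0]
}}

```text
time_s: 8.87
tool_pos: [0.5092, 0.161, 0.1081]
tool_rot: [-180.0, -0.0, 22.9]
force: [-0.4, -0.4, 0.1]
grip_width: 0.0134
grasp_force: 40.0
```

```bash
python3 g.py .5095 .161 .1065
```

```text
8.8667 [0.5092 0.161  0.1081] [-1.7999e+02 -1.0000e-02  2.2910e+01] move [0.0003 0.0001 0.0016] 0.002 F [-0.4  -0.45  0.08] 0.013377430566229136 40.00009221257642 q [ 20.  15. -45. 107.  12.  62. -97.]
```

Inserted without force, about 1 mm above its seat. I'll open and let it drop, then retreat upward.

To row units: 0.001 m / 0.8 = 0.0013.

Call:
{"api": "inch_along", "payload": {
  "ticks": [0, 0, 0.0013, 0, 0, 0, 0, 0.0013, 0, 0.06, 0, 0, 0.0013, 0, 0.06, 0, 0, 0.0013, 0, 0.06, 0, 0, 0.0013, 0, 0.06, 0, 0, 0.0013, 0, 0.06, 0, 0, 0.0013, 0, 0.06, 0, 0, 0.0013, 0, 0.06]
}}

```text
time_s: 9.53
tool_pos: [0.509, 0.1608, 0.1071]
tool_rot: [180.0, -0.0, 22.9]
force: [0.8, -1.0, -0.2]
grip_width: 0.052
grasp_force: 0.0
```

Call:
{"api": "inch_along", "payload": {
  "ticks": [0, 0, 0, 0, 0.06, 0, 0, 0, 0, 0.06, 0, 0, 0, 0, 0.06, 0, 0, -0.0375, 0, 0.06, 0, 0, -0.0875, 0, 0.06, 0, 0, -0.1375, 0, 0.06, 0, 0, -0.1375, 0, 0.06, 0, 0, -0.1375, 0, 0.06]
}}

```text
time_s: 10.2
tool_pos: [0.5106, 0.1614, 0.2197]
tool_rot: [179.9, -0.3, 22.9]
force: [0.2, 0.4, -0.0]
grip_width: 0.0597
grasp_force: 0.0
```

Call:
{"api": "inch_along", "payload": {
  "ticks": [-0.1, 0.125, 0, 0, 0.06, -0.1, 0.125, 0, 0, 0.06, -0.1, 0.125, 0, 0, 0.06, -0.1, 0.125, 0, 0, 0.06, -0.1, 0.125, 0, 0, 0.06, -0.1, 0.125, 0, 0, 0.06]
}}

```text
time_s: 10.7
tool_pos: [0.4738, 0.0377, 0.2162]
tool_rot: [-179.9, 0.1, 22.9]
force: [0.3, 0.8, 0.5]
grip_width: 0.0603
grasp_force: 0.0
```

Run:
```python
from h import *
a=env.read_camera("scene")["color"][150:330,220:400];b=env.read_camera("top")["color"][200:320,220:420]
cv2.imwrite('pics/c6.png',cv2.hconcat([cv2.resize(a,(400,400)),cv2.resize(b,(400,400))]))
```

```text
(no output)
```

View pics/c6.png

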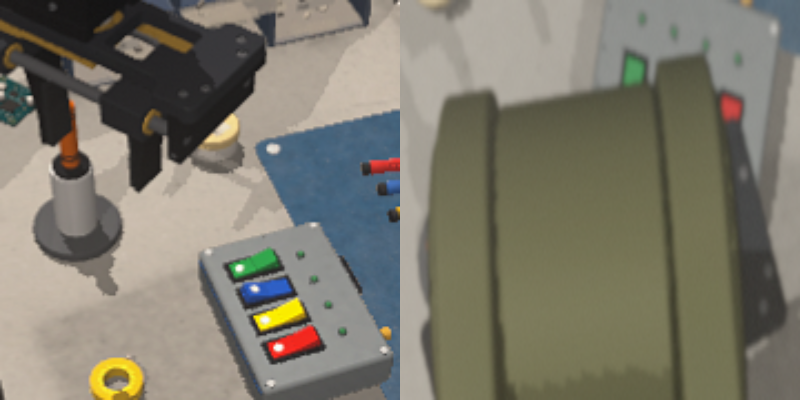

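The stylus stands upright with its collar on the mouth (scene about (250,224)). Yellow is on, red and green are on, blue is off, and the gripper is clear. Handing in.

Call:
{"api": "inch_along", "payload": {
  "ticks": [0, 0, 0, 0, 0.06, 0, 0, 0, 0, 0.06, 0, 0, 0, 0, 0.06]
}}

```text
time_s: 11.05
tool_pos: [0.4743, 0.0386, 0.2169]
tool_rot: [-180.0, 0.0, 23.0]
force: [0.2, -0.1, -0.4]
grip_width: 0.06
grasp_force: 0.0
```

```bash
python3 -c "
from cell import env
print(env.sign_off())"
```

```text
the job is handed in; nothing more can be done
None
```

I pressed the yellow rocker fully on with the stylus tip, the other three rockers look unchanged in the camera, and the stylus is back upright in its stand on its collar; I handed the job in at about 11 s, and the sign-off returned no verdict.

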